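# Grade a batch of gauge balls by size and log it

### The job

Put all the gauge balls that lie on the mat into the blue hopper of the ball grader, and only then lift the hopper slowly by its handle, well up, so that the whole batch rolls down the sloping board and drops into the catch lanes by size. Let the hopper back down until it rests, see that every ball has reached the lane of its size, and finally press the green key of the keypad firmly for a moment to log the batch. Do not press the other keys, and leave the other things on the table where they are.

Things in the scene. Friction and masses are not known exactly. Their poses are not given: they have to be found in the camera images.
- grader: fixed ball grader 675 x 162 mm. Origin on the table under the hopper hinge, mid width; x points level downhill, y across, z up. From the hinge (z = 150 mm) a board 307 x 150 mm slopes down 11 degrees between walls 45 mm high, a low ridge along its middle: 45 mm plate, then slots 43 mm wide (passing small balls) to 195 mm, then 56 mm wide (medium) to 307 mm; large balls roll off the end
- lane_small (a point): middle of the floor of the small balls' catch lane (orange floor, z = 6 mm), under the first slots: grader x = 35 to 189 mm, 150 mm wide, sides 60 mm high, partition to the medium lane 96 mm high
- lane_medium (a point): middle of the floor of the medium balls' catch lane (white floor, z = 6 mm), under the wider slots: grader x = 195 to 301 mm, 150 mm wide, partition to the large lane 70 mm high
- lane_large (a point): middle of the floor of the large balls' catch lane (blue floor, z = 6 mm), open from above beyond the board's end: grader x = 307 to 447 mm, 150 mm wide, sides 60 mm and end wall 105 mm high
- hopper (a joint): blue hopper hinged at the board's top (axis along grader y, x = 0, z = 150 mm); 0 = down, up to 0.85 rad as its handle end is lifted. 0.4 kg, falls back when let go. Down, its floor falls 0.2 rad to the handle end, so balls stay; they run out from 0.2 rad on, all by 0.55. Lift slowly (about 0.1 rad/s): jerked up, fast small balls overshoot their slots
- hopper_handle (a point): middle of the hopper's handle bar: a round steel bar 12 mm thick and 90 mm long along grader y, at grader x = -222 mm, z = 195 mm when down; 50 mm clear of the hopper's end wall, free above and below, moves in an arc about the hinge and can turn between the fingers
- hopper_mid (a point): middle of the hopper's floor (upper surface), 85 mm from the hinge, 133 mm high when down. The hopper is inside 165 mm long (grader x = -162 to 0 mm when down) and 142 mm wide; walls 55 mm high on both sides and at the handle end, open towards the board
- keypad: fixed grey membrane keypad 90 x 150 x 28 mm lying on the table, origin centre of its underside; three square keys 26 mm wide side by side along its y axis, 42 mm apart: white (y = +42 mm), green (middle), red (y = -42 mm)
- key_green: the green membrane key, 26 mm square, to be pressed straight down; origin at the middle of its underside, its upper face 4 mm above that (31.5 mm above the table). It gives only about 1 mm, stiffly, and registers at 5 N held for 0.2 s
- key_white: white membrane key, not to be pressed; same form and origin
- key_red: red membrane key, not to be pressed; same form and origin
- mat: fixed black rubber mat, inside 130 x 650 mm, 4 mm thick, with a lip 8 mm wide and 16 mm high all round and five cross ribs 6 mm wide and 9 mm high every 100 mm along it, origin centre of underside, long side along its y axis; the balls lie on it at the start
- large_a: large gauge ball of rigid plastic, blue, 66 mm diameter, 180 g; origin at its centre. Smooth, rolls freely. Lies on the mat, 37 mm centre height; may be absent
- medium_a: medium gauge ball of rigid plastic, white, 50 mm diameter, 80 g; origin at its centre. Smooth, rolls freely. Lies on the mat, 29 mm centre height; may be absent
- small_a: small gauge ball of rigid plastic, orange, 34 mm diameter, 30 g; origin at its centre. Smooth, rolls freely. Lies on the mat, 21 mm centre height; may be absent
- large_b: large gauge ball of rigid plastic, blue, 66 mm diameter, 180 g; origin at its centre. Smooth, rolls freely. Lies on the mat, 37 mm centre height; may be absent
- medium_b: medium gauge ball of rigid plastic, white, 50 mm diameter, 80 g; origin at its centre. Smooth, rolls freely. Lies on the mat, 29 mm centre height; may be absent
- small_b: small gauge ball of rigid plastic, orange, 34 mm diameter, 30 g; origin at its centre. Smooth, rolls freely. Lies on the mat, 21 mm centre height; may be absent
- screwdriver: screwdriver 170 mm long lying on the table, origin centre of underside; bystander, leave it alone
- micrometer: green-framed micrometer, about 155 x 80 mm and 20 mm high, lying flat; bystander, leave it alone
- ring_gauge: steel ring gauge, 80 mm diameter, 20 mm high; bystander, leave it alone
- gauge_case: wooden case 90 x 140 x 35 mm; bystander, leave it alone
- mug: white mug 80 mm wide, 90 mm high; bystander, leave it alone
- cleaner: closed bottle 56 mm wide, 130 mm high; bystander, leave it alone

How it is judged:
By the outcome, as a careful person would: the job done as asked, in the order asked, and still so for the second after the job is handed in, with the robot touching nothing.
Of large_a, medium_a, small_a, large_b, medium_b, small_b only 3 to 5 are there at a start; the rules pass over those that are not, and their reading is None.
At some moment in a run one of large_a, medium_a, small_a, large_b, medium_b, small_b may be knocked a few centimetres aside while the robot is not near it.
It also fails if it takes over 210 s, if anything falls off the work surface, if the arm or the gripper's body presses on something with over 40 N, if the wrist force passes 120 N, or if a joint passes its speed limit or range.

### The arm

A 6-joint arm with a two-finger parallel gripper is mounted at the origin on the work surface. World frame = base frame: x ahead of the robot, y to its left, z up, the work surface at z = 0. Lengths are in m, angles in rad, forces in N, time in s.
With the tool pointing down it reaches from about 0.375 to 0.9 m from the base axis. Payload 3.1 kg.
Tool frame: the origin (TCP) lies midway between the tips of the shut fingers; the grasp point (between the pads) lies 19 mm behind it; x points along the fingers, z is the direction in which the jaws open and shut, and the axes are right-handed (so a half turn about x gives the same grasp; the last joint's range is limited). The gripper opens to 87 mm and grips with 3 to 60 N. Pads are 19 mm wide; open, the fingers measure 117 mm over their backs; the gripper's body (75 mm by 190 mm) begins 51 mm behind the grasp point.
Start: joints at [1.071, 0.527, 1.433, -0, 1.181, -0.178], TCP at [0.198, 0.593, 0.223] pointing down, gripper open.
Joint ranges: [-3.08, 3.08], [-0.75, 2.2], [0.22, 2.44], [-1.43, 4.57], [0, 2.65], [-2.85, 2.85]. Speed limits (rad/s): [2.79, 2.79, 3.14, 3.14, 3.14, 3.14].

### API

Orientations are given as a unit quaternion [x, y, z, w].
In Python, from rig import robot, optics, workorder gives the robot as it stands.
- The arm moves only by the tool arm_command, never from a script. Its argument "plan" is a list of rows, each a list of 7 numbers: the shift along the tool's x, y, z in cm, then the turn, a rotation vector about the tool's x, y, z in rad, then the finger opening in cm, from 0 to 8.7. In form: [[x, y, z, ax, ay, az, gripper], ...]. A call has 1 to 12 rows; each row shifts and turns the pose as measured when the row begins, along the tool's axes as they then stand; what a row does not reach is not made up. A row lasts 1/8 s, in which the tool goes at most 62.5 mm and 10.7 degrees, less where a joint would pass 70% of its speed; a pose out of reach is approached as far as the arm can. A call with a gripper value outside its range is refused whole. The fingers move at their own pace and stop on an object; "grip_force" is the grip in N (left out, the last holds). Time passes only in rows, so rows that do not move let the fingers close. It gives the time, the measured TCP pose, the force and the opening at its end, in the units of the state.
- robot.get_obs(): the state, without advancing time (a new reading comes with each control period).
- optics.camera(name): name is "scene" or "top" or "wrist"; returns (picture, depth): 384x512x3 uint8, blue, green, red; 384x512 float32, m along the optical axis (not along the pixel's ray), 0 where there is no reading.
- optics.camera_info(name): a dict with "mtx" (3x3 intrinsics, pixels), "position" and "rotation" of the camera in the world; the wrist camera has in their place "tool_from_camera" (4x4, takes a point from camera to tool coordinates, whose origin is the TCP and whose axes are the tool frame's). Camera axes: x right, y down, z forward; pixel columns grow to the right and rows downward; lengths in m; the calibration is good to about 2 mm. A picture is of the moment at which its call begins: read the wrist's pose just before it. camera_info takes no time and is no camera call.
- workorder.hand_in(): hands the job in, once; it reports no verdict.
The state is a dict: "time": time; "q": joint angles; "joint_velocities": joint speeds; "joint_torque": joint torques, N m; "position": TCP position; "tool_rot": TCP orientation; "ft_force": force on the tool from outside, world axes, zero at the start; "moment": the same for the moment, N m; "grip_width": finger opening in m.
Only numpy, scipy, OpenCV 4.12 (cv2) and the standard library are available. Lean on these libraries where they do the work, as an engineer would, in place of code of your own. Each camera call takes 0.05 s, during which the arm holds its last target. There are 200 camera calls.

## Working session

There is one attempt and no reset: what is moved stays moved. The work goes in short steps, Python scripts to look and compute and a tool call to move; the robot and the scene stay as the last step left them, time stands still between calls to the robot, and variables do not carry over. Pictures are saved under pics/ and viewed, about 12 in all and at most 16, crops included, and the job is handed in when it is done.

Besides the shell and the picture viewer there is one more tool, called after "Emit:" as name(argument=value, ...), one argument or row to a line, values as JSON. arm_command: Moves the arm, as the interface text tells. Its arguments: {"type":"object","properties":{"plan":{"type":"array"},"grip_force":{"type":"number"}},"required":["plan"]}

```bash
mkdir -p pics; ls
python3 - <<'E'
from rig import robot, optics, workorder
import cv2
o=robot.get_obs();print(o)
for n in("scene","top"):
    p,d=optics.camera(n);cv2.imwrite(f"pics/{n}0.png",p);i=optics.camera_info(n);print(n,i)
    import numpy as np;np.savez(f"pics/{n}0.npz",p=p,d=d)
print(optics.camera_info("wrist"))
E
```

```text
pics
{'time': 0.0, 'q': array([ 1.07050578e+00,  5.28457615e-01,  1.43387833e+00, -2.49851482e-05,
        1.18140357e+00, -1.78500845e-01]), 'joint_velocities': array([0.00029661, 0.00030669, 0.0005158 , 0.00068703, 0.00017047,
       0.00039374]), 'joint_torque': array([ 3.59938786e-04, -4.40048790e+01, -1.76591098e+01,  6.32429682e-02,
        5.83413674e-02, -1.78048581e-04]), 'position': array([0.19729222, 0.59228103, 0.22158452]), 'tool_rot': array([-0.41377866,  0.5743219 ,  0.41310908,  0.57295939]), 'ft_force': array([-0.02640244,  0.68004323, -0.08713255]), 'moment': array([ 0.00764427, -0.02736973,  0.01650273]), 'grip_width': 0.08684018465209632}
scene {'mtx': array([[407.34276189,   0.        , 260.13427926],
       [  0.        , 407.34276189, 193.73177788],
       [  0.        ,   0.        ,   1.        ]]), 'position': array([0.48867513, 1.01616908, 1.19787167]), 'rotation': array([-0.06529023,  0.9203748 , -0.38462945,  0.02660094])}
top {'mtx': array([[443.66527089,   0.        , 251.35222828],
       [  0.        , 443.66527089, 192.68731805],
       [  0.        ,   0.        ,   1.        ]]), 'position': array([ 0.41452348, -0.03753671,  1.54436683]), 'rotation': array([-0.70008334,  0.70989162, -0.05788934,  0.05085302])}
{'mtx': array([[266.85016761,   0.        , 253.96324351],
       [  0.        , 266.85016761, 191.99279516],
       [  0.        ,   0.        ,   1.        ]]), 'tool_from_camera': array([[-2.95358686e-04, -2.61770384e-01,  9.65130136e-01,
        -1.62772548e-01],
       [ 1.03474221e-03, -9.65129741e-01, -2.61769960e-01,
         7.20814025e-02],
       [ 9.99999421e-01,  9.21344856e-04,  5.55924317e-04,
        -1.33328014e-04],
       [ 0.00000000e+00,  0.00000000e+00,  0.00000000e+00,
         1.00000000e+00]])}
```

View pics/top0.png

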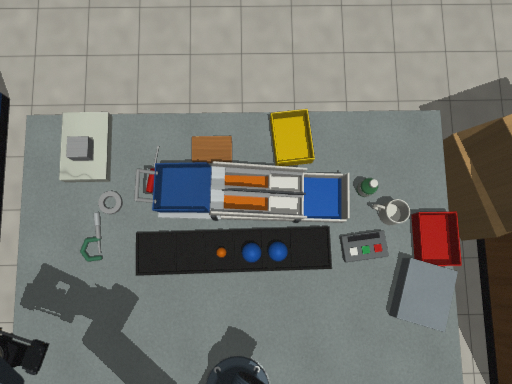

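View pics/scene0.png

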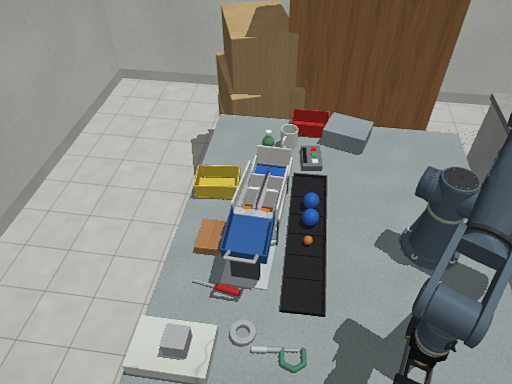

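The top view shows three balls on the mat: orange at (221,253) and two blue at (252,252) and (278,251). No white ones are visible. The hopper lies to the left, with its handle bar near (140,184), and the green key is at (365,250).

```bash
cat > h.py <<'E'
import numpy as np,cv2
from rig import robot,optics,workorder
from scipy.spatial.transform import Rotation as R
def cam(n):
    o=robot.get_obs();p,d=optics.camera(n);i=optics.camera_info(n)
    if n=="wrist":
        T=i["tool_from_camera"];Rt=R.from_quat(o["tool_rot"]).as_matrix()
        Rw=Rt@T[:3,:3];t=Rt@T[:3,3]+o["position"]
    else: Rw=R.from_quat(i["rotation"]).as_matrix();t=i["position"]
    return p,d,i["mtx"],Rw,t
def plane(c,u,v,z):
    K,Rw,t=c[2:];r=Rw@np.linalg.solve(K,[u,v,1]);return t+r*(z-t[2])/r[2]
def cloud(c):
    d,K,Rw,t=c[1:];v,u=np.indices(d.shape)
    P=np.stack([(u-K[0,2])/K[0,0]*d,(v-K[1,2])/K[1,1]*d,d],-1);return P@Rw.T+t
def balls(c,lo=(0.3,-0.5,0),hi=(0.9,0.6,0.4),zs=None):
    hsv=cv2.cvtColor(c[0],cv2.COLOR_BGR2HSV);P=cloud(c);out=[]
    ok=((P>lo)&(P<hi)).all(-1)
    for n,a,b,r in(("blue",(100,120,60),(130,255,255),.033),("orange",(5,150,90),(22,255,255),.017),("white",(0,0,150),(180,50,255),.025)):
        m=cv2.inRange(hsv,a,b)*ok.astype(np.uint8)
        k,l,s,ce=cv2.connectedComponentsWithStats(m)
        for j in range(1,k):
            if s[j,4]<15: continue
            z=4e-3+r if zs is None else zs+r
            out.append((n,s[j].tolist(),plane(c,*ce[j],z).round(4)))
    return out
def tool(p):
    "shift in tool axes (cm) to bring TCP to world p"
    o=robot.get_obs();return (R.from_quat(o["tool_rot"]).inv().apply(np.array(p)-o["position"])*100).round(2)
E
python3 - <<'E'
from h import *
c=cam("top")
print(R.from_matrix(c[3]).as_matrix().round(3))
P=cloud(c)
for b in balls(c,hi=(.54,.3,.12)):print(b)
m=cv2.inRange(c[0],(0,0,0),(45,45,45))*((P[...,0]>.3)&(P[...,0]<.62)&(P[...,2]<.03)&(abs(P[...,1])<.5)).astype(np.uint8)
k,l,s,ce=cv2.connectedComponentsWithStats(m);j=1+s[1:,4].argmax()
r=cv2.minAreaRect(np.argwhere(l==j)[:,::-1].astype(np.float32));print("mat",r,[plane(c,*q,.008).round(4) for q in cv2.boxPoints(r)])
for n,u,v in(("key g",365,250),("handle",140,184)):print(n,plane(c,u,v,.0315),P[v,u])
cv2.imwrite("pics/crop.png",np.hstack([cv2.resize(c[0][150:230,125:355],None,fx=3.4,fy=3.4,interpolation=cv2.INTER_CUBIC)]))
print(robot.get_obs()["position"],R.from_quat(robot.get_obs()["tool_rot"]).as_matrix().round(3))
# floor planes of hopper, lanes
for u,v in((170,188),(180,175),(180,200),(205,188),(140,170),(139,184),(141,196),(322,185),(322,205),(345,178),(345,214)):print(u,v,P[v,u].round(4))
E
```

```text
[[-0.015 -0.988  0.153]
 [-1.     0.013 -0.011]
 [ 0.009 -0.153 -0.988]]
('blue', [242, 243, 19, 20, 300], array([ 0.4451, -0.0508,  0.037 ]))
('blue', [268, 242, 20, 20, 296], array([ 0.4476, -0.1397,  0.037 ]))
('orange', [217, 248, 9, 9, 69], array([0.4479, 0.052 , 0.021 ]))
('white', [350, 247, 8, 9, 57], array([ 0.445 , -0.3979,  0.029 ]))
mat ((232.4370574951172, 250.174560546875), (42.42306900024414, 194.40171813964844), 88.02507019042969) [array([0.5198, 0.3501, 0.008 ]), array([ 0.5336, -0.3218,  0.008 ]), array([ 0.3885, -0.3208,  0.008 ]), array([0.3758, 0.3415, 0.008 ])]
key g [ 0.44743296 -0.4368156   0.0315    ] [ 0.44741472 -0.43659438  0.03233819]
handle [0.68460755 0.32974955 0.0315    ] [0.68983673 0.33686068 0.00220896]
[0.19738536 0.59242507 0.22178985] [[-0.001 -0.949  0.316]
 [-0.001  0.316  0.949]
 [-1.     0.    -0.002]]
170 188 [0.6538 0.2101 0.1234]
180 175 [0.695  0.1772 0.1296]
180 200 [0.6126 0.1757 0.1341]
205 188 [0.6474 0.094  0.1529]
140 170 [0.6982 0.2897 0.2006]
139 184 [ 6.904e-01  3.411e-01 -6.000e-04]
141 196 [0.6467 0.3317 0.005 ]
322 185 [ 0.6776 -0.3043  0.0041]
322 205 [ 0.6063 -0.3012  0.0059]
345 178 [ 0.6885 -0.3708  0.0745]
345 214 [ 0.5669 -0.3659  0.0706]
```

View pics/crop.png

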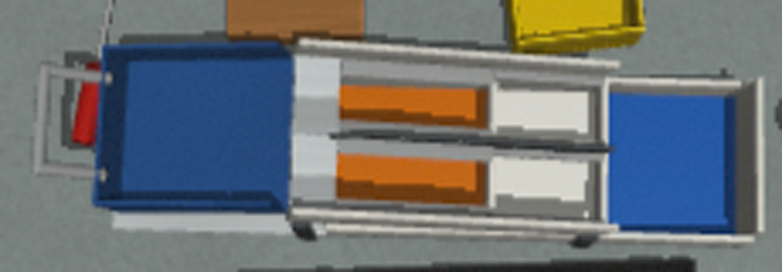

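The crop shows the handle bar at about u=136 from v=169 to v=201, the hinge edge near u=212, and the end wall top near u=349, v=173 to 219. The hopper is empty.

Run:
```python
from h import *
c=cam("top");f=lambda x,y,z:plane(c,125+x/3.4-.35,150+y/3.4-.35,z)
for n,x,y,z in(("h1",39,66,.195),("h2",39,174,.195),("e1",764,80,.105),("e2",764,238,.105),("hinge1",296,46,.205),("hinge2",290,210,.205),("r1",335,135,.145),("r2",608,150,.095)):print(n,f(x,y,z).round(4))
h=(f(39,66,.195)+f(39,174,.195))/2;e=(f(764,80,.105)+f(764,238,.105))/2;d=(e-h)[:2];print(np.linalg.norm(d),h,e);d/=np.linalg.norm(d);print("dir",d,"hinge",h[:2]+.222*d,np.degrees(np.arctan2(d[0],-d[1])))
P=cloud(c);m=(P[...,2]>.18)&(P[...,2]<.215)&(P[...,1]>.26)&(P[...,1]<.36)&(P[...,0]>.55)&(P[...,0]<.75)
v,u=np.nonzero(m);print(np.c_[u,v,P[m].round(3)][::4])
```

```text
h1 [0.7025 0.3032 0.195 ]
h2 [0.6033 0.3007 0.195 ]
e1 [ 0.6989 -0.3791  0.105 ]
e2 [ 0.5446 -0.3716  0.105 ]
hinge1 [0.716  0.0685 0.205 ]
hinge2 [0.5664 0.074  0.205 ]
r1 [0.6435 0.0367 0.145 ]
r2 [ 0.6334 -0.226   0.095 ]
0.677990713026471 [0.6528982 0.3019103 0.195    ] [ 0.62174318 -0.37536422  0.105     ]
dir [-0.04595199 -0.99894365] hinge [0.64269686 0.08014481] -2.6337826353718876
[[1.38e+02 1.68e+02 7.04e-01 2.95e-01 2.05e-01]
 [1.39e+02 1.69e+02 7.01e-01 2.92e-01 2.04e-01]
 [1.43e+02 1.69e+02 7.03e-01 2.82e-01 1.95e-01]
 [1.37e+02 1.70e+02 6.98e-01 2.98e-01 2.03e-01]
 [1.41e+02 1.70e+02 6.98e-01 2.86e-01 2.02e-01]
 [1.45e+02 1.70e+02 7.00e-01 2.76e-01 1.93e-01]
 [1.49e+02 1.70e+02 7.01e-01 2.66e-01 1.84e-01]
 [1.39e+02 1.71e+02 6.96e-01 2.93e-01 1.99e-01]
 [1.43e+02 1.71e+02 6.97e-01 2.82e-01 1.92e-01]
 [1.48e+02 1.71e+02 6.97e-01 2.68e-01 1.88e-01]
 [1.36e+02 1.72e+02 6.93e-01 3.03e-01 1.98e-01]
 [1.40e+02 1.72e+02 6.92e-01 2.90e-01 2.00e-01]
 [1.44e+02 1.72e+02 6.94e-01 2.80e-01 1.89e-01]
 [1.48e+02 1.72e+02 6.96e-01 2.69e-01 1.82e-01]
 [1.38e+02 1.73e+02 6.88e-01 2.95e-
[... 1137 characters left out ...]
6.14e-01 3.02e-01 2.03e-01]
 [1.34e+02 1.98e+02 6.11e-01 3.05e-01 2.05e-01]
 [1.38e+02 1.98e+02 6.11e-01 2.93e-01 2.02e-01]
 [1.42e+02 1.98e+02 6.12e-01 2.84e-01 1.92e-01]
 [1.46e+02 1.98e+02 6.13e-01 2.72e-01 1.87e-01]
 [1.35e+02 1.99e+02 6.07e-01 3.02e-01 2.05e-01]
 [1.39e+02 1.99e+02 6.08e-01 2.91e-01 1.97e-01]
 [1.43e+02 1.99e+02 6.09e-01 2.80e-01 1.94e-01]
 [1.47e+02 1.99e+02 6.10e-01 2.70e-01 1.84e-01]
 [1.36e+02 2.00e+02 6.05e-01 3.00e-01 1.98e-01]
 [1.40e+02 2.00e+02 6.06e-01 2.90e-01 1.89e-01]
 [1.44e+02 2.00e+02 6.06e-01 2.78e-01 1.91e-01]
 [1.48e+02 2.00e+02 6.07e-01 2.68e-01 1.80e-01]
 [1.43e+02 2.01e+02 6.03e-01 2.81e-01 1.88e-01]
 [1.47e+02 2.01e+02 6.03e-01 2.69e-01 1.87e-01]]
```

Emit:
arm_command(
  plan=[
    [0,-3,-5,0.17,0,0,8.7],
    [0,-3,-5,0.15,0,0,8.7],
    [0,0,-5,0,0,0,8.7],
    [0,0,-5,0,0,0,8.7],
  ],
)

```text
time: 0.7
position: [0.1538, 0.3958, 0.2205]
tool_rot: [-0.313, 0.633, 0.313, 0.635]
ft_force: [0.4, -0.5, 0.7]
grip_width: 0.0872
```

Emit:
arm_command(
  plan=[
    [0,0,0,0.16,0,0,8.7],
    [0,0,0,0.16,0,0,8.7],
    [0,0,0,0.16,0,0,8.7],
    [0,0,0,0.16,0,0,8.7],
    [0,0,0,0.16,0,0,8.7],
    [0,0,0,0.16,0,0,8.7],
  ],
)

```text
time: 1.45
position: [0.1495, 0.3901, 0.2204]
tool_rot: [0.025, 0.707, -0.027, 0.706]
ft_force: [0.2, 0.8, -0.0]
grip_width: 0.0873
```

```bash
cat >> h.py <<'E'
G=np.array([-.046,-.999])
def align():
    z=R.from_quat(robot.get_obs()["tool_rot"]).as_matrix()
    Rt=np.column_stack([[0,0,-1],[-G[0],-G[1],0],[-G[1],G[0],0]])
    return R.from_matrix(z.T@Rt).as_rotvec().round(3)
E
python3 -c "
from h import *
print(align(),tool([.448,.052,.22]),tool([.40,.20,.22]))"
```

```text
[-0.028 -0.001  0.003] [  0.09 -31.52  32.26] [  0.06 -17.11  26.38]
```

Emit:
arm_command(
  plan=[
    [0,-2,5,-0.028,0,0,8.7],
    [0,-3,5,0,0,0,8.7],
    [0,-3,5,0,0,0,8.7],
    [0,-3,5,0,0,0,8.7],
    [0,-4,4.5,0,0,0,8.7],
    [0,-5,3.5,0,0,0,8.7],
    [0,-5,2.5,0,0,0,8.7],
    [0,-4,1.5,0,0,0,8.7],
    [0,-2.5,1,0,0,0,8.7],
    [0,0,0,0,0,0,8.7],
  ],
)

```text
time: 2.7
position: [0.4782, 0.0505, 0.2214]
tool_rot: [0.015, 0.704, -0.015, 0.709]
ft_force: [0.2, 0.2, -1.4]
grip_width: 0.0869
```

```bash
cat >> h.py <<'E'
def where():
    for b in balls(cam("top"),hi=(.54,.33,.12),lo=(.36,-.32,0)):print(b[0],b[1][4],b[2],"shift to it:",tool([b[2][0],b[2][1],robot.get_obs()["position"][2]]))
    print(robot.get_obs()["position"].round(4),"align",align())
E
python3 -c "
from h import *
where()
c=cam('wrist');cv2.imwrite('pics/w1.png',c[0])
print(balls(c,hi=(.54,.33,.12)))"
```

```text
blue 299 [ 0.4451 -0.0508  0.037 ] shift to it: [ -0.03 -10.35  -2.81]
blue 297 [ 0.4475 -0.1397  0.037 ] shift to it: [ -0.05 -19.22  -2.2 ]
[0.4775 0.0515 0.2213] align [ 0.005  0.006 -0.002]
[('blue', [212, 226, 43, 16, 514], array([ 0.4457, -0.0319,  0.037 ])), ('blue', [218, 267, 30, 7, 154], array([ 0.4416, -0.0863,  0.037 ])), ('blue', [217, 279, 41, 23, 459], array([ 0.4415, -0.1191,  0.037 ])), ('orange', [219, 164, 25, 25, 486], array([0.4463, 0.0493, 0.021 ])), ('white', [284, 0, 13, 64, 557], array([0.5283, 0.2234, 0.029 ])), ('white', [113, 46, 78, 196, 5898], array([0.3472, 0.1079, 0.029 ])), ('white', [288, 166, 9, 76, 401], array([0.5303, 0.0104, 0.029 ])), ('white', [154, 267, 46, 35, 683], array([ 0.3602, -0.117 ,  0.029 ])), ('white', [291, 267, 6, 24, 102], array([ 0.5316, -0.11  ,  0.029 ]))]
```

View pics/w1.png

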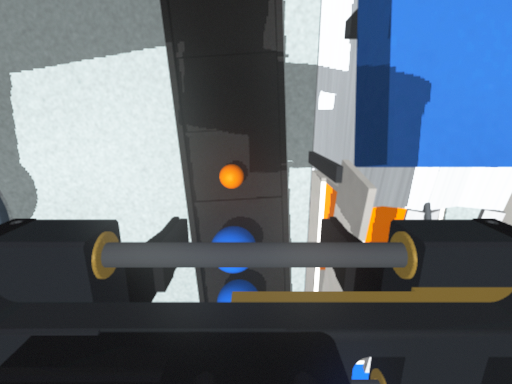

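Emit:
arm_command(
  plan=[
    [4,0,-3,0.005,0.006,0,5.5],
    [5.5,0,0,0,0,0,5.5],
    [5.5,0,0,0,0,0,5.5],
  ],
  grip_force=8,
)

```text
time: 3.18
position: [0.4508, 0.0572, 0.0726]
tool_rot: [0.015, 0.702, -0.014, 0.712]
ft_force: [1.3, 0.4, -0.1]
grip_width: 0.0649
```

```bash
python3 -c "
from h import *
print(tool([.447,.0505,.009]),align(),robot.get_obs()['grip_width'])
c=cam('wrist');
print([b for b in balls(c,hi=(.54,.33,.12)) if b[0]=='orange'])
cv2.imwrite('pics/w2.png',c[0])"
```

```text
[ 6.35 -0.7  -0.45] [ 0.006  0.015 -0.002] 0.06489674919337497
[('orange', [230, 195, 39, 41, 1268], array([0.4463, 0.0509, 0.021 ]))]
```

Emit:
arm_command(
  plan=[
    [3,-0.6,-0.4,0,0.012,0,5.5],
    [0,0,0,0,0,0,5.5],
  ],
)

```text
time: 3.48
position: [0.4385, 0.0546, 0.0338]
tool_rot: [0.015, 0.715, -0.011, 0.699]
ft_force: [-0.4, 0.3, 0.3]
grip_width: 0.0554
```

```bash
python3 -c "
from h import *
print(tool([.447,.0505,.009]),align(),robot.get_obs()['grip_width'])"
```

```text
[ 2.46 -0.39  0.92] [ 0.009 -0.022 -0.004] 0.05540892440185085
```

Emit:
arm_command(
  plan=[
    [0.5,-0.3,0.6,0,-0.012,0,5.5],
    [0,0,0,0,0,0,5.5],
  ],
)

```text
time: 3.72
position: [0.4469, 0.0521, 0.0316]
tool_rot: [0.014, 0.708, -0.011, 0.706]
ft_force: [-0.1, 0.8, -0.0]
grip_width: 0.0555
```

```bash
python3 -c "
from h import *
print(tool([.447,.0505,.009]),align(),robot.get_obs()['grip_width'])"
```

```text
[ 2.26 -0.17  0.03] [ 0.011 -0.003 -0.004] 0.05554195301977567
```

Emit:
arm_command(
  plan=[
    [1.2,-0.1,0,0,0,0,5.5],
    [0.9,0,0,0,0,0,5.5],
    [0,0,0,0,0,0,5.5],
  ],
)

```text
time: 4.1
position: [0.4487, 0.051, 0.0117]
tool_rot: [0.013, 0.706, -0.011, 0.708]
ft_force: [-1.0, 0.1, 1.2]
grip_width: 0.0551
```

```bash
python3 -c "
from h import *
print(tool([.447,.0505,.009]),align(),robot.get_obs()['ft_force'])"
```

```text
[ 0.27 -0.06 -0.17] [ 0.011  0.003 -0.003] [-0.99696473  0.13419564  1.24058069]
```

Good; close and lift.

Emit:
arm_command(
  plan=[
    [0.1,0,-0.1,0,0,0,4],
    [0,0,0,0,0,0,2],
    [0,0,0,0,0,0,2],
    [0,0,0,0,0,0,2],
    [0,0,0,0,0,0,2],
    [-2,0,0,0,0,0,2],
    [-4,0,0,0,0,0,2],
    [-5,0,0,0,0,0,2],
    [-5,0,0,0,0,0,2],
    [-5,0,0,0,0,0,2],
    [0,0,0,0,0,0,2],
  ],
  grip_force=8,
)

```text
time: 5.48
position: [0.4467, 0.0502, 0.2266]
tool_rot: [0.014, 0.707, -0.011, 0.707]
ft_force: [0.1, 0.4, -0.7]
grip_width: 0.0331
```

```bash
python3 -c "
from h import *
g=lambda x,y,z:[.643+G[0]*x-G[1]*y,.080+G[1]*x+G[0]*y,z]
print(tool(g(-.07,0,.25)),align(),robot.get_obs()['grip_width'],g(-.07,0,0))
where()"
```

```text
[-2.28 10.68 19.59] [ 0.011  0.001 -0.003] 0.03308036000514019 [np.float64(0.64622), np.float64(0.14993), 0]
blue 299 [ 0.4452 -0.0508  0.037 ] shift to it: [ -0.04 -10.12   0.38]
blue 299 [ 0.4476 -0.1397  0.037 ] shift to it: [ -0.08 -18.99   0.94]
[0.445  0.0504 0.2247] align [ 0.011 -0.004 -0.004]
```

Emit:
arm_command(
  plan=[
    [-2.5,1.5,2,0.01,0,0,2],
    [-0.5,2.5,5,0,0,0,2],
    [0,2.5,5,0,0,0,2],
    [0,2.5,4,0,0,0,2],
    [0,1.5,3,0,0,0,2],
    [0,0,0,0,0,0,2],
  ],
)

```text
time: 6.28
position: [0.6362, 0.1491, 0.238]
tool_rot: [0.018, 0.718, -0.016, 0.696]
ft_force: [-0.7, -0.3, -1.5]
grip_width: 0.0329
```

```bash
cat >> h.py <<'E'
g=lambda x,y,z:np.array([.643+G[0]*x-G[1]*y,.080+G[1]*x+G[0]*y,z])
E
python3 -c "
from h import *
print(tool(g(-.07,0,.147)),align(),robot.get_obs()['grip_width'])"
```

```text
[9.06 0.11 1.28] [-0.002 -0.031 -0.002] 0.03290055992150522
```

Emit:
arm_command(
  plan=[
    [2,0,0.8,0,-0.02,0,2],
    [3.5,0,0,0,0,0,2],
    [2,0,0,0,0,0,2],
    [0.8,0,0,0,0,0,2],
    [0,0,0,0,0,0,2],
  ],
)

```text
time: 6.9
position: [0.6334, 0.147, 0.1433]
tool_rot: [0.017, 0.718, -0.017, 0.696]
ft_force: [0.7, -0.5, -0.8]
grip_width: 0.0331
```

```bash
python3 -c "
from h import *
print(tool(g(-.07,0,.147)),align(),robot.get_obs()['ft_force'])"
```

```text
[-0.41  0.35  1.26] [-0.002 -0.031  0.001] [ 0.72278284 -0.52467547 -0.79538654]
```

Emit:
arm_command(
  plan=[
    [0,0,0,0,0,0,5],
    [0,0,0,0,0,0,5],
    [0,0,0,0,0,0,5],
    [0,0,0,0,0,0,5],
    [-2,0,0,0,-0.01,0,5],
    [-5,0,0,0,-0.01,0,5],
    [-4,0,0,0,0,0,5],
    [0,-4,-4,0,0,0,8.7],
    [0,-4,-4,0,0,0,8.7],
    [0,-4,-4,0,0,0,8.7],
    [0,-4,-4,0,0,0,8.7],
    [0,0,0,0,0,0,8.7],
  ],
)

```text
time: 8.4
position: [0.469, -0.0088, 0.2714]
tool_rot: [0.015, 0.701, -0.018, 0.713]
ft_force: [1.1, -0.4, 1.1]
grip_width: 0.0856
```

```bash
python3 -c "
from h import *
where()
c=cam('top');print([b for b in balls(c,lo=(.55,.05,.05),hi=(.75,.28,.3),zs=.12) if b[0]=='orange'])"
```

```text
blue 301 [ 0.4476 -0.1399  0.037 ] shift to it: [ 1.000e-02 -1.325e+01 -1.770e+00]
blue 32 [ 0.4344 -0.0746  0.037 ] shift to it: [-0.04 -6.79 -3.38]
[ 0.4712 -0.0083  0.2719] align [0.001 0.02  0.003]
[('orange', [159, 188, 10, 10, 79], array([0.6385, 0.2284, 0.137 ]))]
```

Emit:
arm_command(
  plan=[
    [3,-2.5,-1.5,0,0.01,0,8.2],
    [5,-1.5,-0.6,0,0,0,8.2],
    [5,0,0,0,0,0,8.2],
    [3,0,0,0,0,0,8.2],
    [0,0,0,0,0,0,8.2],
  ],
)

```text
time: 9.12
position: [0.4657, -0.048, 0.1117]
tool_rot: [0.01, 0.696, -0.016, 0.718]
ft_force: [0.5, 1.1, -0.1]
grip_width: 0.0819
```

```bash
python3 -c "
from h import *
print(tool([.445,-.051,.020]),align())
c=cam('wrist');print([b for b in balls(c,hi=(.54,.33,.12)) if b[0]=='blue']);cv2.imwrite('pics/w3.png',c[0])"
```

```text
[ 9.1  -0.31 -2.34] [0.01  0.031 0.008]
[('blue', [194, 170, 72, 72, 4066], array([ 0.4443, -0.0537,  0.037 ])), ('blue', [204, 267, 66, 35, 1643], array([ 0.4444, -0.1341,  0.037 ]))]
```

View pics/w3.png

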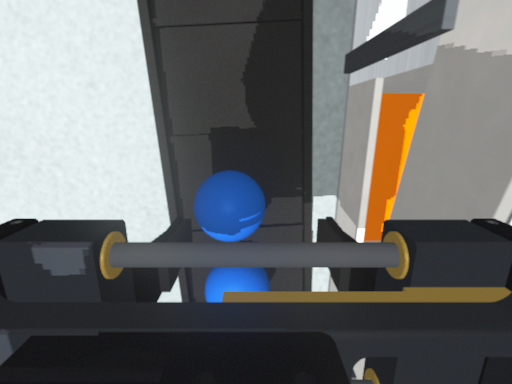

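Emit:
arm_command(
  plan=[
    [0,-0.3,-1.8,0,0.02,0,8.0],
    [0,0,0,0,0,0,8.0],
  ],
)

```text
time: 9.43
position: [0.4495, -0.0506, 0.1144]
tool_rot: [0.009, 0.701, -0.016, 0.713]
ft_force: [-0.8, 0.1, -0.5]
grip_width: 0.0803
```

```bash
python3 -c "
from h import *
print(tool([.445,-.052,.020]),align())"
```

```text
[ 9.43 -0.06 -0.6 ] [0.012 0.017 0.01 ]
```

Emit:
arm_command(
  plan=[
    [3,0,-0.6,0.01,0.012,0.01,8.0],
    [3,0,0,0,0,0,8.0],
    [0,0,0,0,0,0,8.0],
  ],
)

```text
time: 9.8
position: [0.448, -0.0522, 0.0572]
tool_rot: [0.015, 0.701, -0.017, 0.712]
ft_force: [-0.2, -0.0, 1.4]
grip_width: 0.0801
```

```bash
python3 -c "
from h import *
print(tool([.445,-.052,.020]),align(),robot.get_obs()['ft_force'])"
```

```text
[ 3.72  0.02 -0.36] [0.001 0.016 0.003] [-1.80912362e-01 -1.29425586e-03  1.35571779e+00]
```

Emit:
arm_command(
  plan=[
    [2,0,-0.3,0,0.01,0,8.0],
    [1.6,0,0,0,0,0,8.0],
    [0,0,0,0,0,0,8.0],
    [0,0,0,0,0,0,6],
    [0,0,0,0,0,0,5],
    [0,0,0,0,0,0,5],
    [0,0,0,0,0,0,5],
  ],
  grip_force=15,
)

```text
time: 10.68
position: [0.4506, -0.054, 0.028]
tool_rot: [0.013, 0.7, -0.019, 0.714]
ft_force: [-0.6, -0.3, -1.6]
grip_width: 0.0652
```

```bash
python3 -c "
from h import *
print(tool([.445,-.052,.020]),align(),robot.get_obs())"
```

```text
[ 0.79  0.18 -0.59] [0.001 0.019 0.008] {'time': 10.675, 'q': array([-0.3653487 ,  0.66893115,  2.01899629, -0.00313158,  0.43272955,
       -0.31778407]), 'joint_velocities': array([ 0.00109364, -0.00361936, -0.00103244,  0.00086552,  0.00170397,
        0.00115361]), 'joint_torque': array([ 2.64795475e-03, -3.73531723e+01, -4.06038746e+00,  2.46770633e-02,
       -3.52693966e-02,  1.28813655e-03]), 'position': array([ 0.45061514, -0.05395579,  0.02799827]), 'tool_rot': array([ 0.01288751,  0.70007591, -0.01874086,  0.71370611]), 'ft_force': array([-0.58245587, -0.31731195, -1.56243054]), 'moment': array([-0.08928495, -0.00115201, -0.05945823]), 'grip_width': 0.06519541945014004}
```

Emit:
arm_command(
  plan=[
    [-2,0,0,0,0,0,5],
    [-3,0,0,0,0,0,5],
    [-5,0,0,0,0,0,5],
    [-5,0,0,0,0,0,5],
    [-5,0,0,0,0.01,0,5],
    [-5,0,0,0,0,0,5],
    [0,3,2,0,0,0,5],
    [0,0,0,0,0,0,5],
  ],
  grip_force=18,
)

```text
time: 11.68
position: [0.4655, -0.0216, 0.2845]
tool_rot: [0.014, 0.706, -0.018, 0.708]
ft_force: [-0.3, 0.4, -2.4]
grip_width: 0.0653
```

```bash
python3 -c "
from h import *
print(tool(g(-.06,0,.27)),align(),robot.get_obs()['grip_width'],robot.get_obs()['ft_force'])
where()"
```

```text
[ 1.41 16.98 17.25] [-0.     0.003  0.005] 0.06530758864850669 [-0.29736737  0.40764566 -2.37462492]
blue 300 [ 0.4477 -0.1399  0.037 ] shift to it: [  0.07 -11.82  -1.18]
[ 0.465  -0.0223  0.2844] align [-0.001  0.003  0.006]
```

Emit:
arm_command(
  plan=[
    [0,4.5,3,0,0,0,5],
    [0,4.5,4,0,0,0,5],
    [0,4,4,0,0,0,5],
    [0,2.5,3.5,0,0,0,5],
    [0,1.2,1.5,0,0,0,5],
    [0,0,0,0,0,0,5],
  ],
)

```text
time: 12.48
position: [0.6309, 0.1356, 0.274]
tool_rot: [0.014, 0.713, -0.022, 0.701]
ft_force: [-0.2, 0.3, -1.8]
grip_width: 0.0652
```

```bash
python3 -c "
from h import *
print(tool(g(-.06,0,.166)),align(),robot.get_obs()['grip_width'])
c=cam('top');print([b for b in balls(c,lo=(.55,.05,.05),hi=(.75,.28,.3),zs=.12) if b[0]=='orange'])"
```

```text
[10.76  0.64  1.63] [-0.006 -0.016  0.012] 0.06518098693556008
[('orange', [159, 192, 7, 5, 15], array([0.6302, 0.2334, 0.137 ]))]
```

Emit:
arm_command(
  plan=[
    [2,0.5,1.2,0,-0.01,0.01,5],
    [3.5,0,0,0,0,0,5],
    [3,0,0,0,0,0,5],
    [1.5,0,0,0,0,0,5],
    [0,0,0,0,0,0,5],
  ],
)

```text
time: 13.15
position: [0.6354, 0.1327, 0.1708]
tool_rot: [0.018, 0.712, -0.022, 0.702]
ft_force: [0.1, -0.7, -2.4]
grip_width: 0.065
```

```bash
python3 -c "
from h import *
print(tool(g(-.06,0,.166)),align(),robot.get_obs()['ft_force'])"
```

```text
[0.46 0.78 1.  ] [-0.011 -0.015  0.006] [ 0.11029286 -0.67390551 -2.3836357 ]
```

Emit:
arm_command(
  plan=[
    [0.3,0.5,0.6,0,0,0,5],
    [0,0,0,0,0,0,5],
    [0,0,0,0,0,0,7.6],
    [0,0,0,0,0,0,7.6],
    [0,0,0,0,0,0,7.6],
    [-3,0,0,0,0,0,7.6],
    [-5,0,0,0,0,0,7.6],
    [-4,0,0,0,0,0,7.6],
    [0,-5,-3,0,0,0,8.2],
    [0,-5,-3,0,0,0,8.2],
    [0,-5,-3,0,0,0,8.2],
    [0,-5,-3,0,0,0,8.2],
  ],
)

```text
time: 14.65
position: [0.5157, -0.057, 0.3008]
tool_rot: [0.015, 0.705, -0.02, 0.709]
ft_force: [0.3, -0.7, -0.8]
grip_width: 0.0817
```

Emit:
arm_command(
  plan=[
    [0,-4,-3,0,0,0,8.2],
    [0,0,0,0,0,0,8.2],
  ],
)

```text
time: 14.9
position: [0.4809, -0.0993, 0.302]
tool_rot: [0.016, 0.704, -0.022, 0.709]
ft_force: [1.2, -0.1, 0.3]
grip_width: 0.0822
```

```bash
python3 -c "
from h import *
where()
c=cam('top');print(balls(c,lo=(.58,.09,.12),hi=(.70,.25,.3),zs=.12))
cv2.imwrite('pics/t2.png',cv2.resize(c[0][130:290,110:380],None,fx=2.9,fy=2.9))"
```

```text
[ 0.4821 -0.0984  0.3022] align [-0.007  0.008  0.008]
[('blue', [155, 171, 52, 39, 1719], array([0.6424, 0.1667, 0.153 ])), ('orange', [159, 188, 10, 10, 77], array([0.6366, 0.2282, 0.137 ]))]
```

View pics/t2.png

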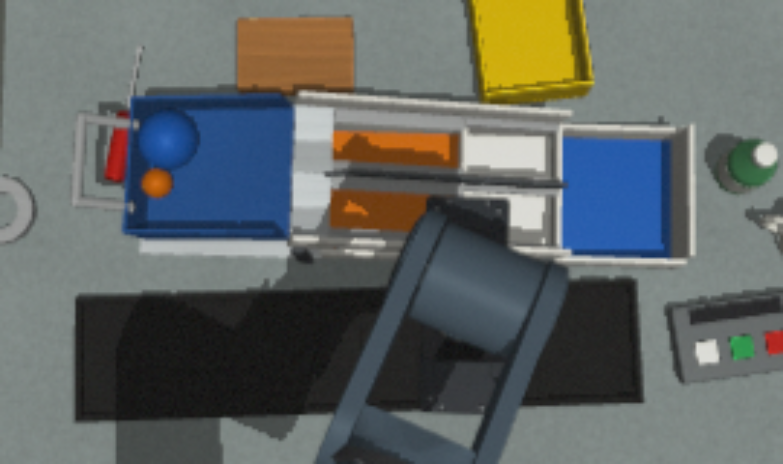

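Emit:
arm_command(
  plan=[
    [3,-2.5,-1.5,0,0,0,8.2],
    [5,-1.5,-1.2,0,0,0,8.2],
    [5,0,0,0,0,0,8.2],
    [4,0,0,0,0,0,8.2],
    [0,0,0,0,0,0,8.2],
  ],
)

```text
time: 15.62
position: [0.4647, -0.1359, 0.1303]
tool_rot: [0.011, 0.7, -0.019, 0.714]
ft_force: [0.8, 1.1, 0.7]
grip_width: 0.0822
```

```bash
python3 -c "
from h import *
print(tool([.4472,-.142,.020]),align())
c=cam('wrist');print([b for b in balls(c,hi=(.54,.33,.12)) if b[0]=='blue'])"
```

```text
[11.   -0.56 -1.95] [0.005 0.021 0.011]
[('blue', [202, 167, 67, 67, 3539], array([ 0.4467, -0.1423,  0.037 ]))]
```

Emit:
arm_command(
  plan=[
    [0,-0.5,-1.8,0,0.02,0.01,8.1],
    [3,0,0,0,0,0,8.1],
    [3.5,0,0,0,0,0,8.1],
    [0,0,0,0,0,0,8.1],
  ],
)

```text
time: 16.18
position: [0.4517, -0.1437, 0.0724]
tool_rot: [0.01, 0.702, -0.017, 0.712]
ft_force: [-0.6, 0.7, -0.2]
grip_width: 0.0806
```

```bash
python3 -c "
from h import *
print(tool([.447,-.142,.020]),align())"
```

```text
[ 5.23  0.2  -0.56] [0.008 0.016 0.009]
```

Emit:
arm_command(
  plan=[
    [1,0.1,-0.5,0.008,0.01,0.008,8.1],
    [2,0,-0.1,0,0,0,8.1],
    [1.6,0,0,0,0,0,8.1],
    [0.5,0,0,0,0,0,8.1],
    [0,0,0,0,0,0,8.1],
    [0,0,0,0,0,0,6],
    [0,0,0,0,0,0,5],
    [0,0,0,0,0,0,5],
    [0,0,0,0,0,0,5],
  ],
  grip_force=18,
)

```text
time: 17.3
position: [0.4499, -0.1457, 0.0281]
tool_rot: [0.014, 0.701, -0.019, 0.713]
ft_force: [-0.3, -1.5, -1.5]
grip_width: 0.0652
```

```bash
python3 -c "
from h import *
o=robot.get_obs();print(tool([.447,-.142,.020]),align(),o['position'],o['grip_width'],o['ft_force'])"
```

```text
[ 0.8   0.37 -0.32] [-0.     0.017  0.008] [ 0.44986529 -0.14574242  0.02810918] 0.06519769573833847 [-0.27458935 -1.46681295 -1.50782165]
```

Emit:
arm_command(
  plan=[
    [-2,0,0,0,0,0,5],
    [-3,0,0,0,0,0,5],
    [-5,0,0,0,0,0,5],
    [-5,0,0,0,0,0,5],
    [-5,0,0,0,0.01,0,5],
    [-5,0,0,0,0,0,5],
    [0,5,3,0,0,0,5],
    [0,5,3,0,0,0,5],
    [0,5,3,0,0,0,5],
    [0,5,3,0,0,0,5],
    [0,0,0,0,0,0,5],
  ],
)

```text
time: 18.68
position: [0.5768, 0.0555, 0.2828]
tool_rot: [0.017, 0.706, -0.02, 0.707]
ft_force: [-0.5, -1.0, -2.9]
grip_width: 0.0653
```

```bash
python3 -c "
from h import *
print(tool(g(-.05,0,.27)),align(),robot.get_obs()['grip_width'],robot.get_obs()['ft_force'])
where()"
```

```text
[1.25 7.8  6.46] [-0.006  0.002  0.005] 0.06530545119012707 [-0.54355542 -0.97410498 -2.88333969]
[0.5753 0.0539 0.2825] align [-0.007 -0.001  0.006]
```

Emit:
arm_command(
  plan=[
    [0,4,3.3,0,0,0,5],
    [0,3.2,3,0,0,0,5],
    [0,0.5,0.5,0,0,0,5],
    [0,0,0,0,0,0,5],
  ],
)

```text
time: 19.23
position: [0.6439, 0.1234, 0.2785]
tool_rot: [0.017, 0.711, -0.024, 0.703]
ft_force: [0.1, -0.6, -2.4]
grip_width: 0.0652
```

```bash
python3 -c "
from h import *
print(tool(g(-.05,0,.168)),align())"
```

```text
[11.05  0.77  0.23] [-0.012 -0.011  0.01 ]
```

Emit:
arm_command(
  plan=[
    [2,0.5,0.2,0,0,0,5],
    [3.5,0,0,0,0,0,5],
    [3,0,0,0,0,0,5],
    [1.7,0,0,0,0,0,5],
    [0,0,0,0,0,0,5],
  ],
)

```text
time: 19.85
position: [0.6402, 0.1193, 0.1754]
tool_rot: [0.019, 0.712, -0.028, 0.701]
ft_force: [0.0, -0.5, -1.5]
grip_width: 0.065
```

```bash
python3 -c "
from h import *
print(tool(g(-.05,0,.168)),align(),robot.get_obs()['ft_force'])"
```

```text
[0.72 1.1  0.45] [-0.02  -0.015  0.013] [ 0.02533815 -0.54591011 -1.46161765]
```

Emit:
arm_command(
  plan=[
    [0.5,0.8,0.3,0,0,0,5],
    [0,0,0,0,0,0,5],
    [0,0,0,0,0,0,7.6],
    [0,0,0,0,0,0,7.6],
    [0,0,0,0,0,0,7.6],
    [-3,0,0,0,0,0,7.6],
    [-5,0,0,0,0,0,7.6],
    [-5,0,0,0.012,0,0,7.6],
    [0,5,0,0.16,0,0,5],
    [0,3,0,0.16,0,0,5],
    [0,0,0,0.16,0,0,4],
    [0,0,0,0.16,0,0,4],
  ],
)

```text
time: 21.35
position: [0.6607, 0.2103, 0.312]
tool_rot: [0.252, 0.658, -0.259, 0.661]
ft_force: [-0.6, -0.1, -0.0]
grip_width: 0.0446
```

Emit:
arm_command(
  plan=[
    [0,0,0,0.16,0,0,4],
    [0,0,0,0.16,0,0,4],
    [0,0,0,0.16,0,0,4],
    [0,0,0,0.16,0,0,4],
    [0,0,0,0.16,0,0,4],
    [0,0,0,0.16,0,0,4],
    [0,0,0,0,0,0,4],
  ],
)

```text
time: 22.22
position: [0.6605, 0.2108, 0.3141]
tool_rot: [-0.537, -0.455, 0.54, -0.462]
ft_force: [0.5, -0.1, -0.9]
grip_width: 0.0402
```

```bash
cat >> h.py <<'E'
def align2():
    z=R.from_quat(robot.get_obs()["tool_rot"]).as_matrix()
    Rt=np.column_stack([[0,0,-1],[-G[1],G[0],0],[G[0],G[1],0]])
    return R.from_matrix(z.T@Rt).as_rotvec().round(3)
E
python3 -c "
from h import *
print(tool([.6535,.301,.26]),align2(),robot.get_obs()['q'].round(2),robot.get_obs()['position'])
c=cam('top');print(balls(c,lo=(.58,.09,.12),hi=(.70,.25,.3),zs=.12))
cv2.imwrite('pics/t3.png',cv2.resize(c[0][130:290,110:380],None,fx=2.9,fy=2.9))"
```

```text
[ 5.31 -2.15 -8.85] [-0.113  0.01  -0.004] [ 0.15  0.55  1.13 -0.01  1.46  1.88] [0.66047976 0.2107726  0.31407691]
[('blue', [162, 172, 45, 38, 1260], array([0.6323, 0.1488, 0.153 ])), ('orange', [163, 188, 5, 8, 22], array([0.6427, 0.2261, 0.137 ]))]
```

View pics/t3.png

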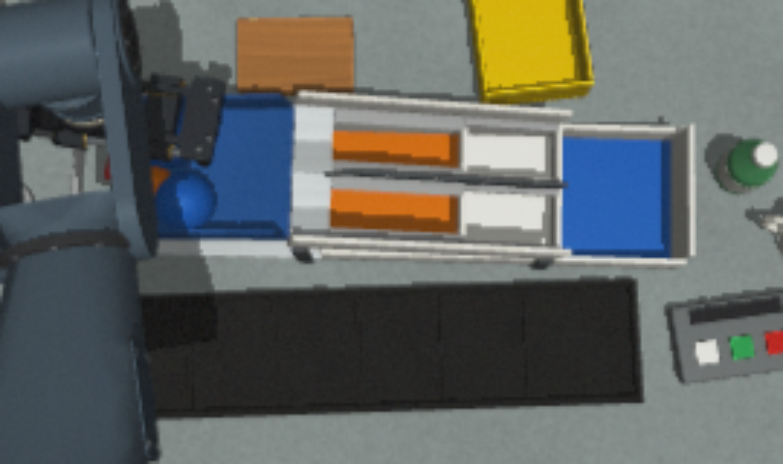

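Emit:
arm_command(
  plan=[
    [0,-1,-4.5,-0.11,0,0,3.4],
    [0,-1,-4,0,0,0,3.4],
    [0,0,0,0,0,0,3.4],
    [0,0,0,0,0,0,3.4],
  ],
)

```text
time: 22.78
position: [0.6499, 0.2981, 0.3135]
tool_rot: [-0.508, -0.487, 0.511, -0.494]
ft_force: [0.3, -0.1, 0.7]
grip_width: 0.0343
```

```bash
python3 -c "
from h import *
print(tool([.6535,.301,.176]),align2(),robot.get_obs()['position'])
c=cam('wrist');cv2.imwrite('pics/w4.png',c[0])
P=cloud(c);m=(P[...,2]>.18)&(P[...,2]<.212)&(P[...,1]>.27)&(P[...,1]<.34)&(P[...,0]>.64)&(P[...,0]<.68)
v,u=np.nonzero(m);print(m.sum(),P[m].mean(0),np.median(P[m],0))
"
```

```text
[13.74  0.29 -0.45] [ 0.008  0.01  -0.004] [0.64993495 0.29805722 0.31345708]
406 [0.66038621 0.29755853 0.20028545] [0.66059846 0.29752527 0.20051275]
```

View pics/w4.png

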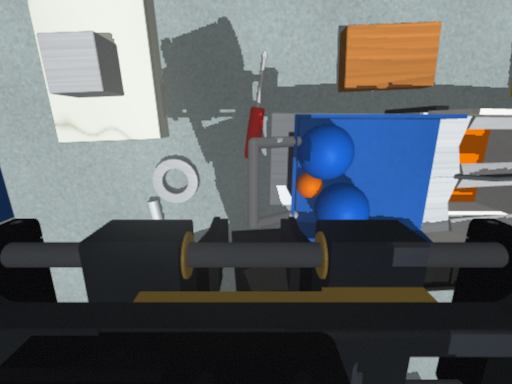

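The wrist view shows the bar at u≈253 (v 145 to 225), centred between the fingers, with all three balls at the handle end of the hopper.

Emit:
arm_command(
  plan=[
    [3,0.2,0,0,0.008,0,3.4],
    [4,0,0,0,0,0,3.4],
    [3,0,0,0,0,0,3.4],
    [0,0,0,0,0,0,3.4],
  ],
)

```text
time: 23.32
position: [0.655, 0.2926, 0.213]
tool_rot: [0.512, 0.487, -0.509, 0.492]
ft_force: [-0.2, -0.1, 0.1]
grip_width: 0.0338
```

```bash
python3 -c "
from h import *
print(tool([.6525,.2988,.176]),align2(),robot.get_obs()['ft_force'])"
```

```text
[ 3.7  -0.31 -0.61] [ 0.004  0.002 -0.008] [-0.18769643 -0.11889464  0.08461253]
```

Emit:
arm_command(
  plan=[
    [0,-0.2,-0.6,0,0,-0.006,3.4],
    [1.5,0,0,0,0,0,3.4],
    [1.8,0,0,0,0,0,3.4],
    [0,0,0,0,0,0,3.4],
  ],
)

```text
time: 23.82
position: [0.6559, 0.2987, 0.1823]
tool_rot: [0.513, 0.487, -0.508, 0.491]
ft_force: [-1.1, 0.1, -0.3]
grip_width: 0.0337
```

```bash
python3 -c "
from h import *
print(tool([.6525,.2988,.176]),align2(),robot.get_obs()['ft_force'])"
```

```text
[ 0.63 -0.35  0.  ] [ 0.004 -0.    -0.008] [-1.12325354  0.07478468 -0.25691798]
```

Emit:
arm_command(
  plan=[
    [0.6,-0.2,0,0,0,0,3.4],
    [0,0,0,0,0,0,2],
    [0,0,0,0,0,0,0.5],
    [0,0,0,0,0,0,0.5],
    [0,0,0,0,0,0,0.5],
    [0,0,0,0,0,0,0.5],
  ],
  grip_force=20,
)

```text
time: 24.58
position: [0.6541, 0.2974, 0.1766]
tool_rot: [0.512, 0.487, -0.509, 0.492]
ft_force: [-0.9, -0.2, 0.9]
grip_width: 0.0111
```

Run:
```python
from h import *
o=robot.get_obs();print(o['position'],o['grip_width'],o['ft_force'],align2())
r=np.hypot(.222,.045);a=np.arctan2(.045,.222)
for t in np.arange(0,.81,.1):print(round(t,1),"down x %.2f cm, along z %.2f cm"%(-100*r*(np.sin(a+t)-np.sin(a)),100*r*(np.cos(a)-np.cos(a+t))))
```

```text
[0.65410394 0.29736579 0.17657502] 0.011126748012744114 [-0.891979   -0.1981082   0.85526323] [ 0.004  0.003 -0.009]
0.0 down x -0.00 cm, along z 0.00 cm
0.1 down x -2.19 cm, along z 0.56 cm
0.2 down x -4.32 cm, along z 1.34 cm
0.3 down x -6.36 cm, along z 2.32 cm
0.4 down x -8.29 cm, along z 3.50 cm
0.5 down x -10.09 cm, along z 4.88 cm
0.6 down x -11.75 cm, along z 6.42 cm
0.7 down x -13.24 cm, along z 8.12 cm
0.8 down x -14.56 cm, along z 9.96 cm
```

Emit:
arm_command(
  plan=[
    [-0.27,0,0.06,0,0,0,0.5],
    [-0.27,0,0.06,0,0,0,0.5],
    [-0.27,0,0.06,0,0,0,0.5],
    [-0.27,0,0.07,0,0,0,0.5],
    [-0.27,0,0.07,0,0,0,0.5],
    [-0.27,0,0.07,0,0,0,0.5],
    [-0.27,0,0.08,0,0,0,0.5],
    [-0.27,0,0.08,0,0,0,0.5],
    [-0.27,0,0.09,0,0,0,0.5],
    [-0.27,0,0.09,0,0,0,0.5],
  ],
)

```text
time: 25.82
position: [0.6538, 0.2906, 0.2027]
tool_rot: [0.512, 0.487, -0.509, 0.492]
ft_force: [1.7, 0.8, -5.3]
grip_width: 0.0112
```

```bash
cat >> h.py <<'E'
def hop(p0=(.6541,.2974,.1766)):
    o=robot.get_obs();d=o['position']-p0;a=np.arctan2(.045,.222);r=np.hypot(.222,.045)
    t=np.arcsin(np.clip((.045+d[2])/r,-1,1))-a;fwd=d[:2]@G
    print("theta %.3f fwd %.4f expect %.4f"%(t,fwd,r*(np.cos(a)-np.cos(a+t))),o['ft_force'].round(1),o['grip_width'].round(4),align2(),o['time'])
E
python3 -c "
from h import *
hop()"
```

```text
Traceback (most recent call last):
  File "h.py", line 46, in hop
    print("theta %.3f fwd %.4f expect %.4f"%(t,fwd,r*(np.cos(a)-np.cos(a+t))),o['ft_force'].round(1),o['grip_width'].round(4),align2(),o['time'])
                                                                                                     ^^^^^^^^^^^^^^^^^^^^^
AttributeError: 'float' object has no attribute 'round'
```

Emit:
arm_command(
  plan=[
    [-0.27,0,0.09,0,0,0,0.5],
    [-0.27,0,0.1,0,0,0,0.5],
    [-0.27,0,0.1,0,0,0,0.5],
    [-0.27,0,0.1,0,0,0,0.5],
    [-0.27,0,0.11,0,0,0,0.5],
    [-0.27,0,0.11,0,0,0,0.5],
    [-0.27,0,0.11,0,0,0,0.5],
    [-0.27,0,0.12,0,0,0,0.5],
    [-0.26,0,0.12,0,0,0,0.5],
    [-0.26,0,0.12,0,0,0,0.5],
  ],
)

```text
time: 27.08
position: [0.6533, 0.2793, 0.2316]
tool_rot: [0.513, 0.487, -0.508, 0.492]
ft_force: [2.4, 1.4, -4.9]
grip_width: 0.0113
```

```bash
sed -i "s/o\['grip_width'\].round(4)/round(o['grip_width'],4)/" h.py; python3 -c "
from h import *
hop()"
```

```text
theta 0.257 fwd 0.0181 expect 0.0187 [ 2.4  1.4 -4.9] 0.0113 [ 0.004 -0.    -0.009] 27.075
```

Emit:
arm_command(
  plan=[
    [-0.23,0,0.12,0,0,0,0.5],
    [-0.23,0,0.12,0,0,0,0.5],
    [-0.23,0,0.12,0,0,0,0.5],
    [-0.23,0,0.12,0,0,0,0.5],
    [-0.23,0,0.13,0,0,0,0.5],
    [-0.23,0,0.13,0,0,0,0.5],
    [-0.23,0,0.13,0,0,0,0.5],
    [-0.23,0,0.13,0,0,0,0.5],
    [-0.22,0,0.14,0,0,0,0.5],
    [-0.22,0,0.14,0,0,0,0.5],
    [-0.22,0,0.14,0,0,0,0.5],
    [-0.22,0,0.14,0,0,0,0.5],
  ],
)

```text
time: 28.58
position: [0.6525, 0.2619, 0.2622]
tool_rot: [0.513, 0.486, -0.508, 0.492]
ft_force: [2.0, -1.3, -3.7]
grip_width: 0.0114
```

```bash
python3 -c "
from h import *
hop()"
```

```text
theta 0.415 fwd 0.0355 expect 0.0369 [ 2.  -1.3 -3.7] 0.0114 [ 0.003  0.001 -0.011] 28.575
```

Emit:
arm_command(
  plan=[
    [-0.2,0,0.15,0,0,0,0.5],
    [-0.2,0,0.15,0,0,0,0.5],
    [-0.2,0,0.15,0,0,0,0.5],
    [-0.2,0,0.15,0,0,0,0.5],
    [-0.2,0,0.16,0,0,0,0.5],
    [-0.2,0,0.16,0,0,0,0.5],
    [-0.2,0,0.16,0,0,0,0.5],
    [-0.19,0,0.16,0,0,0,0.5],
    [-0.19,0,0.16,0,0,0,0.5],
    [-0.19,0,0.17,0,0,0,0.5],
    [-0.19,0,0.17,0,0,0,0.5],
    [-0.18,0,0.17,0,0,0,0.5],
  ],
)

```text
time: 30.08
position: [0.6517, 0.2423, 0.2877]
tool_rot: [0.514, 0.486, -0.507, 0.492]
ft_force: [2.1, -0.2, -2.7]
grip_width: 0.0111
```

```bash
python3 -c "
from h import *
hop()"
```

```text
theta 0.560 fwd 0.0552 expect 0.0578 [ 2.1 -0.2 -2.7] 0.0111 [ 0.004 -0.001 -0.012] 30.075
```

Emit:
arm_command(
  plan=[
    [-0.18,0,0.18,0,0,0,0.5],
    [-0.18,0,0.18,0,0,0,0.5],
    [-0.18,0,0.18,0,0,0,0.5],
    [-0.18,0,0.18,0,0,0,0.5],
    [-0.17,0,0.19,0,0,0,0.5],
    [-0.17,0,0.19,0,0,0,0.5],
    [-0.17,0,0.19,0,0,0,0.5],
    [-0.16,0,0.2,0,0,0,0.5],
    [-0.16,0,0.2,0,0,0,0.5],
    [-0.16,0,0.2,0,0,0,0.5],
    [-0.15,0,0.2,0,0,0,0.5],
    [0,0,0,0,0,0,0.5],
  ],
)

```text
time: 31.58
position: [0.6508, 0.221, 0.3088]
tool_rot: [0.515, 0.487, -0.506, 0.492]
ft_force: [1.7, 0.5, -2.3]
grip_width: 0.0113
```

```bash
python3 -c "
from h import *
hop()
c=cam('scene');cv2.imwrite('pics/s2.png',cv2.resize(c[0][100:330,150:400],None,fx=2.4,fy=2.4))
c=cam('top');cv2.imwrite('pics/t4.png',cv2.resize(c[0][130:290,110:380],None,fx=2.9,fy=2.9))"
```

```text
theta 0.699 fwd 0.0765 expect 0.0809 [ 1.7  0.5 -2.3] 0.0113 [ 0.004 -0.003 -0.014] 31.575
```

View pics/t4.png

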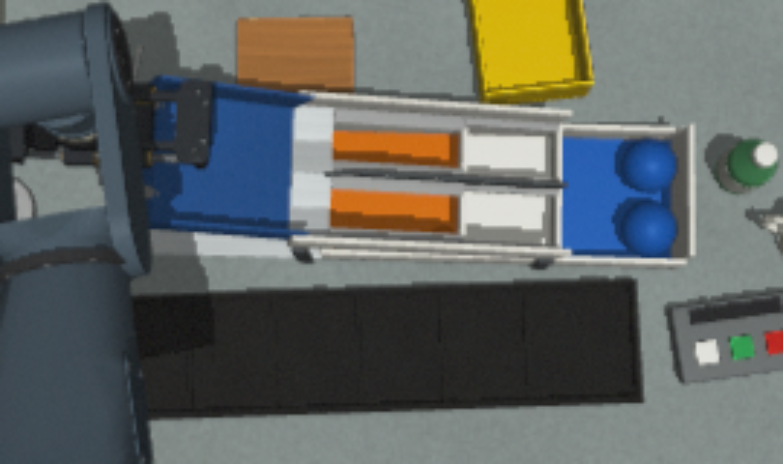

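Both large balls are in the blue lane. The orange ball isn't on the board, so I'll look for it in the orange lane.

View pics/s2.png

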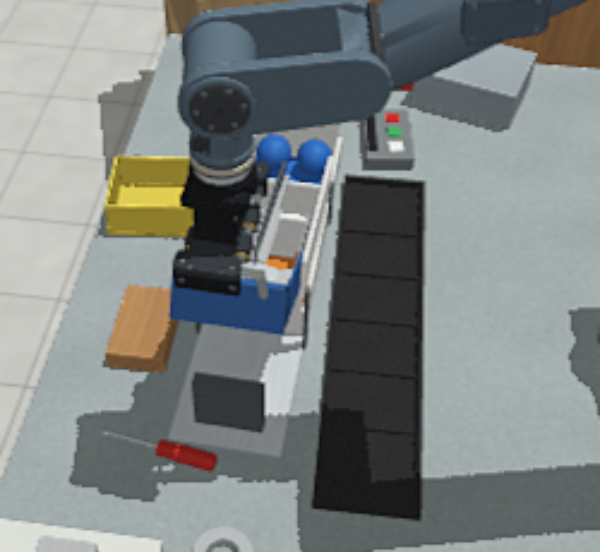

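```bash
python3 -c "
from h import *
for n in ('top','scene'):
  c=cam(n);P=cloud(c);hsv=cv2.cvtColor(c[0],cv2.COLOR_BGR2HSV)
  m=(cv2.inRange(hsv,(5,150,60),(22,255,255))>0)&(P[...,0]>.55)&(P[...,0]<.73)&(P[...,1]>-.4)&(P[...,1]<.3)
  hi=m&(P[...,2]>.018);v,u=np.nonzero(hi);print(n,m.sum(),hi.sum(),np.c_[u,v,P[hi].round(3)][:25:2])
"
```

```text
top 1000 14 [[ 2.60e+02  2.08e+02  5.96e-01 -8.30e-02  3.20e-02]
 [ 2.62e+02  2.08e+02  5.95e-01 -9.00e-02  3.70e-02]
 [ 2.64e+02  2.08e+02  5.95e-01 -9.70e-02  3.30e-02]
 [ 2.59e+02  2.09e+02  5.92e-01 -8.00e-02  3.10e-02]
 [ 2.61e+02  2.09e+02  5.91e-01 -8.60e-02  3.80e-02]
 [ 2.63e+02  2.09e+02  5.91e-01 -9.30e-02  3.60e-02]
 [ 2.65e+02  2.09e+02  5.92e-01 -1.00e-01  3.20e-02]]
scene 48 3 [[2.56e+02 1.94e+02 6.13e-01 2.14e-01 3.95e-01]
 [2.52e+02 2.07e+02 6.17e-01 2.61e-01 3.90e-01]]
```

The orange ball is in the small lane, with its top at about 38 mm near grader x ≈ 0.17. Now I'll lower the hopper along its arc.

Emit:
arm_command(
  plan=[
    [0.3,0,-0.38,0,0,0,0.5],
    [0.31,0,-0.37,0,0,0,0.5],
    [0.33,0,-0.36,0,0,0,0.5],
    [0.34,0,-0.34,0,0,0,0.5],
    [0.36,0,-0.33,0,0,0,0.5],
    [0.37,0,-0.31,0,0,0,0.5],
    [0.38,0,-0.3,0,0,0,0.5],
    [0.4,0,-0.28,0,0,0,0.5],
    [0.4,0,-0.26,0,0,0,0.5],
    [0.4,0,-0.24,0,0,0,0.5],
    [0.4,0,-0.23,0,0,0,0.5],
    [0.4,0,-0.21,0,0,0,0.5],
  ],
)

```text
time: 33.28
position: [0.6527, 0.2615, 0.2633]
tool_rot: [0.515, 0.487, -0.505, 0.492]
ft_force: [0.4, 3.8, 1.5]
grip_width: 0.0114
```

```bash
python3 -c "
from h import *
hop()"
```

```text
theta 0.420 fwd 0.0359 expect 0.0377 [0.4 3.8 1.5] 0.0114 [ 0.006 -0.005 -0.015] 33.275
```

Emit:
arm_command(
  plan=[
    [0.36,0,-0.25,0,0,0,0.5],
    [0.36,0,-0.24,0,0,0,0.5],
    [0.36,0,-0.23,0,0,0,0.5],
    [0.37,0,-0.22,0,0,0,0.5],
    [0.37,0,-0.2,0,0,0,0.5],
    [0.38,0,-0.19,0,0,0,0.5],
    [0.38,0,-0.18,0,0,0,0.5],
    [0.38,0,-0.18,0,0,0,0.5],
    [0.38,0,-0.17,0,0,0,0.5],
    [0.38,0,-0.16,0,0,0,0.5],
    [0.38,0,-0.15,0,0,0,0.5],
    [0.38,0,-0.14,0,0,0,0.5],
  ],
)

```text
time: 34.78
position: [0.6538, 0.2866, 0.2147]
tool_rot: [0.514, 0.488, -0.505, 0.492]
ft_force: [0.4, 3.5, 1.2]
grip_width: 0.0111
```

```bash
python3 -c "
from h import *
hop()"
```

```text
theta 0.176 fwd 0.0108 expect 0.0113 [0.4 3.5 1.2] 0.0111 [ 0.006 -0.005 -0.013] 34.775
```

Emit:
arm_command(
  plan=[
    [0.36,0,-0.14,0,0,0,0.5],
    [0.36,0,-0.13,0,0,0,0.5],
    [0.36,0,-0.12,0,0,0,0.5],
    [0.36,0,-0.11,0,0,0,0.5],
    [0.36,0,-0.1,0,0,0,0.5],
    [0.36,0,-0.1,0,0,0,0.5],
    [0.36,0,-0.09,0,0,0,0.5],
    [0.3,0,-0.08,0,0,0,0.5],
    [0.25,0,-0.06,0,0,0,0.5],
    [0.2,0,-0.04,0,0,0,0.5],
    [0,0,0,0,0,0,0.5],
  ],
)

```text
time: 36.15
position: [0.6542, 0.297, 0.1788]
tool_rot: [0.514, 0.488, -0.506, 0.492]
ft_force: [0.6, 3.0, -1.0]
grip_width: 0.0113
```

```bash
python3 -c "
from h import *
hop()"
```

```text
theta 0.010 fwd 0.0004 expect 0.0005 [ 0.6  3.  -1. ] 0.0113 [ 0.006 -0.004 -0.011] 36.15
```

Almost down (2 mm); settle, release, and rise straight up.

Emit:
arm_command(
  plan=[
    [0.2,0,0,0,0,0,0.5],
    [0.1,0,0,0,0,0,0.5],
    [0,0,0,0,0,0,3],
    [0,0,0,0,0,0,3.4],
    [0,0,0,0,0,0,3.4],
    [-2,0,0,0,0,0,3.4],
    [-4,0,0,0,0,0,3.4],
    [-5,0,0,0,0,0,3.4],
    [-2,0,0,0,0,0,3.4],
    [0,0,0,0,0,0,0],
  ],
)

```text
time: 37.4
position: [0.6528, 0.2918, 0.3075]
tool_rot: [0.511, 0.486, -0.51, 0.492]
ft_force: [0.5, -0.0, -0.6]
grip_width: 0.0299
```

```bash
python3 -c "
from h import *
o=robot.get_obs();print(o['position'],o['ft_force'])
c=cam('wrist');P=cloud(c);m=(P[...,2]>.17)&(P[...,2]<.25)&(P[...,1]>.27)&(P[...,1]<.34)&(P[...,0]>.63)&(P[...,0]<.69)
print(m.sum(),np.median(P[m],0))
c=cam('top')
b=cv2.inRange(cv2.cvtColor(c[0],cv2.COLOR_BGR2HSV),(45,120,80),(75,255,255));k,l,s,ce=cv2.connectedComponentsWithStats(b)
for j in range(1,k):
  if s[j,4]>15:print(s[j],ce[j],plane(c,*ce[j],.0315))
"
```

```text
[0.6528054  0.29177835 0.30753239] [ 0.47196664 -0.00463166 -0.56846648]
647 [0.66189761 0.29745305 0.20045323]
[366 189   8   4  16] [370.    190.625] [ 0.65095767 -0.46516821  0.0315    ]
[362 246   8   8  54] [365.2962963 249.2037037] [ 0.45009605 -0.43796735  0.0315    ]
```

Emit:
arm_command(
  plan=[
    [0,0,4,0,0,0,0],
    [0,-1.5,6,0,0,0,0],
    [0,-1.5,6,0,0,0,0],
    [0,-1.5,6,0,0,0,0],
    [0,-1.5,6,0,0,0,0],
    [0,-1.5,6,0,0,0,0],
    [0,-1.5,6,0,0,0,0],
    [0,-1.5,6,0,0,0,0],
    [0,-1.5,6,0,0,0,0],
    [0,-1.5,6,0,0,0,0],
    [0,-1.5,5,0,0,0,0],
    [0,0,0,0,0,0,0],
  ],
)

```text
time: 39.0
position: [0.4635, -0.3395, 0.286]
tool_rot: [-0.502, -0.499, 0.517, -0.48]
ft_force: [0.9, 1.1, 0.5]
grip_width: 0.0007
```

```bash
python3 -c "
from h import *
print(tool([.450,-.438,.09]),align2(),robot.get_obs()['position'])"
```

```text
[19.59 -0.28  9.95] [ 0.006 -0.003  0.034] [ 0.4634668  -0.33954355  0.28601049]
```

Emit:
arm_command(
  plan=[
    [0,-0.4,5,0,0,0.02,0],
    [0,-0.3,4.5,0,0,0.01,0],
    [3,0,0.3,0,0,0,0],
    [5,0,0,0,0,0,0],
    [5,0,0,0,0,0,0],
    [4,0,0,0,0,0,0],
    [0,0,0,0,0,0,0],
  ],
)

```text
time: 39.88
position: [0.45, -0.4275, 0.1019]
tool_rot: [0.511, 0.499, -0.507, 0.483]
ft_force: [-0.6, -1.2, 0.5]
grip_width: 0.0002
```

```bash
python3 -c "
from h import *
print(tool([.450,-.438,.0315]),align2(),robot.get_obs()['position'])
c=cam('wrist');cv2.imwrite('pics/w5.png',c[0])
b=cv2.inRange(cv2.cvtColor(c[0],cv2.COLOR_BGR2HSV),(45,100,60),(75,255,255));k,l,s,ce=cv2.connectedComponentsWithStats(b)
for j in range(1,k):
  if s[j,4]>15:print(s[j],ce[j],plane(c,*ce[j],.0315))
"
```

```text
[7.02 0.12 1.19] [ 0.01  -0.02   0.013] [ 0.45004814 -0.42748741  0.10190633]
[256 186  31  30 760] [270.78289474 200.46315789] [ 0.44825488 -0.44130797  0.0315    ]
```

View pics/w5.png

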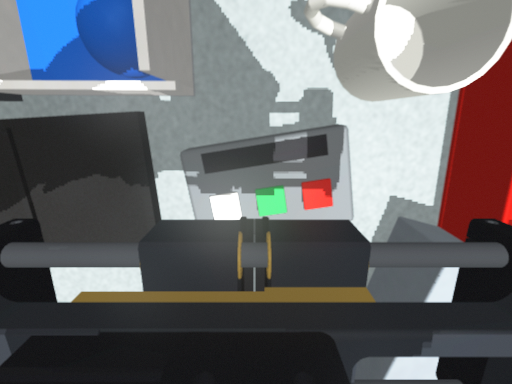

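Emit:
arm_command(
  plan=[
    [0,0,1.2,0,-0.01,0.008,0],
    [2.5,0,0,0,0,0,0],
    [2.5,0,0,0,0,0,0],
    [0,0,0,0,0,0,0],
  ],
)

```text
time: 40.42
position: [0.4555, -0.448, 0.0617]
tool_rot: [-0.509, -0.486, 0.509, -0.496]
ft_force: [-0.4, 0.6, -0.0]
grip_width: 0.0006
```

```bash
python3 -c "
from h import *
print(tool([.449,-.440,.0315]),align2(),robot.get_obs()['position'],robot.get_obs()['ft_force'])"
```

```text
[ 3.01 -0.71 -0.81] [ 0.011  0.01  -0.01 ] [ 0.45550145 -0.44800838  0.06171132] [-0.39874243  0.57845678 -0.01218712]
```

Emit:
arm_command(
  plan=[
    [0,-0.5,-0.6,0,0,0,0],
    [0,0,0,0,0,0,0],
    [1.3,0,0,0,0,0,0],
    [0,0,0,0,0,0,0],
  ],
)

```text
time: 40.92
position: [0.4524, -0.4446, 0.0532]
tool_rot: [-0.508, -0.483, 0.509, -0.499]
ft_force: [-0.3, 0.6, -0.4]
grip_width: 0.0005
```

```bash
python3 -c "
from h import *
print(tool([.449,-.440,.0315]),align2(),robot.get_obs()['position'],robot.get_obs()['ft_force'])"
```

```text
[ 2.15 -0.39 -0.49] [ 0.011  0.017 -0.016] [ 0.4524366  -0.44464188  0.05318054] [-0.31951304  0.55778492 -0.35395481]
```

Emit:
arm_command(
  plan=[
    [0.8,-0.3,-0.4,0,0,-0.008,0],
    [0.5,0,0,0,0,0,0],
    [0,0,0,0,0,0,0],
  ],
)

```text
time: 41.3
position: [0.4495, -0.4403, 0.0386]
tool_rot: [-0.506, -0.485, 0.511, -0.497]
ft_force: [-0.4, -0.0, -0.0]
grip_width: 0.0004
```

```bash
python3 -c "
from h import *
print(tool([.449,-.440,.0315]),align2(),robot.get_obs()['position'],robot.get_obs()['ft_force'])"
```

```text
[ 0.71 -0.06 -0.04] [ 0.011  0.017 -0.007] [ 0.44953796 -0.44029247  0.03861693] [-0.42797685 -0.02239827 -0.02996048]
```

Emit:
arm_command(
  plan=[
    [0.5,0,0,0,0,0,0],
    [0.3,0,0,0,0,0,0],
    [0.2,0,0,0,0,0,0],
  ],
)

```text
time: 41.68
position: [0.4497, -0.4405, 0.0303]
tool_rot: [-0.506, -0.486, 0.511, -0.497]
ft_force: [-2.9, 4.1, 20.1]
grip_width: 0.0003
```

Emit:
arm_command(
  plan=[
    [0.15,0,0,0,0,0,0],
    [0.15,0,0,0,0,0,0],
    [0.15,0,0,0,0,0,0],
  ],
)

```text
time: 42.05
position: [0.4497, -0.4405, 0.0304]
tool_rot: [-0.506, -0.485, 0.511, -0.497]
ft_force: [-1.6, 2.4, 8.4]
grip_width: 0.0005
```

Emit:
arm_command(
  plan=[
    [-2,0,0,0,0,0,0],
    [-5,0,0,0,0,0,0],
    [-5,0,0,0,0,0,0],
    [-5,0,0,0,0,0,0],
    [0,-3,0,0,0,0,0],
    [0,0,0,0,0,0,0],
    [0,0,0,0,0,0,0],
  ],
)

```text
time: 42.92
position: [0.4192, -0.4379, 0.2061]
tool_rot: [-0.506, -0.484, 0.512, -0.499]
ft_force: [-0.5, -0.4, 0.4]
grip_width: 0.0004
```

```bash
python3 -c "
from h import *
c=cam('top');cv2.imwrite('pics/t5.png',cv2.resize(c[0][110:300,70:410],None,fx=2.3,fy=2.3))
P=cloud(c);hsv=cv2.cvtColor(c[0],cv2.COLOR_BGR2HSV)
m=(cv2.inRange(hsv,(5,150,60),(22,255,255))>0)&(P[...,0]>.55)&(P[...,0]<.73)&(P[...,2]>.018)
print(m.sum(),P[m].mean(0),(P[m].mean(0)[:2]-[.643,.08])@G)
m=(P[...,2]>.18)&(P[...,2]<.25)&(P[...,1]>.285)&(P[...,1]<.34)&(P[...,0]>.62)&(P[...,0]<.69);print(np.median(P[m],0))
print(robot.get_obs()['position'],robot.get_obs()['ft_force'])"
```

```text
21 [ 0.58507256 -0.30508881  0.04555613] 0.38736838477873975
[0.65413238 0.29772516 0.20154616]
[ 0.41898672 -0.43754661  0.20572668] [-0.27628953  1.18744001 -0.30514935]
```

View pics/t5.png

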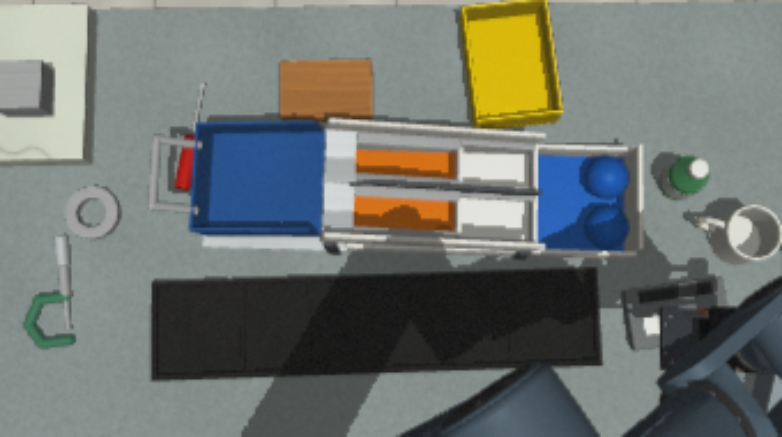

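```bash
python3 -c "
from h import *
c=cam('top');P=cloud(c);hsv=cv2.cvtColor(c[0],cv2.COLOR_BGR2HSV)
m=(cv2.inRange(hsv,(5,120,40),(22,255,255))>0)&(P[...,0]>.55)&(P[...,0]<.73)&(P[...,2]>.018)&(P[...,1]>-.4)&(P[...,1]<.1)
v,u=np.nonzero(m);print(np.c_[u,v,P[m].round(3)])"
```

```text
[[ 2.33e+02  2.02e+02  6.19e-01  1.00e-02  1.80e-02]
 [ 2.60e+02  2.08e+02  5.96e-01 -8.30e-02  3.10e-02]
 [ 2.61e+02  2.08e+02  5.95e-01 -8.70e-02  3.70e-02]
 [ 2.62e+02  2.08e+02  5.95e-01 -9.00e-02  3.50e-02]
 [ 2.63e+02  2.08e+02  5.96e-01 -9.40e-02  3.00e-02]
 [ 2.64e+02  2.08e+02  5.95e-01 -9.70e-02  3.50e-02]
 [ 2.65e+02  2.08e+02  5.96e-01 -1.01e-01  2.80e-02]
 [ 2.45e+02  2.09e+02  5.82e-01 -3.20e-02  1.27e-01]
 [ 2.46e+02  2.09e+02  5.81e-01 -3.50e-02  1.31e-01]
 [ 2.59e+02  2.09e+02  5.93e-01 -8.00e-02  2.50e-02]
 [ 2.60e+02  2.09e+02  5.92e-01 -8.30e-02  3.00e-02]
 [ 2.61e+02  2.09e+02  5.91e-01 -8.60e-02  4.10e-02]
 [ 2.62e+02  2.09e+02  5.91e-01 -9.00e-02  4.10e-02]
 [ 2.63e+02  2.09e+02  5.91e-01 -9.30e-02  3.90e-02]
 [ 2.64e+02  2.09e+02  5.91e-01 -9.70e-02  3.60e-02]
 [ 2.65e+02  2.09e+02  5.91e-01 -1.00e-01  3.80e-02]
 [ 2.66e+02  2.09e+02  5.92e-01 -1.04e-01  3.40e-02]]
```

```bash
python3 -c "
from rig import workorder
print(workorder.hand_in())"
```

```text
the job is handed in; nothing more can be done
None
```

The job is handed in at about 43 s on the robot's clock. I found three balls on the mat: one small orange, two large blue, no medium. I put them in the hopper one at a time. I then lifted the hopper slowly, about 0.1 rad/s up to about 0.7 rad, lowered it until it rested and let go, and pressed the green key.

- **Balls:** the last top picture shows both blue balls in the large lane and the mat and hopper empty. In colour the orange ball can't be told from the orange floor. The top camera's depth shows an orange bump about 35 mm above the small lane's floor, near its downhill end, which matches the ball. It was in the same place before and after the lowering.
- **Hopper:** the handle bar reads about 0.201 m high at its top, as at the start, so the hopper is fully down.
- **Green key:** the force read 20 N, then 8 N 0.37 s later, within 2 mm of the key's measured middle. The interface gives no reading of the key itself, so I could not confirm that the press registered.
- **Other things:** I touched neither the white nor the red key. The other objects looked unmoved in the last picture, and the arm was clear with no contact force beyond noise. I noticed no knocked ball.
- **One disagreement:** my first automatic check of the orange ball after the press gave a wrong position, because it also picked up orange pixels elsewhere. A narrower check put the ball back in the small lane.

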